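Set the dust-fan speed and throw its drum switch

TASK

Get the dust fan ready: on the sloping speed controller, turn the big knob until its pointer lines up with the steel setting tab on the rim of the scale, leaving the tab where it is. Only then throw the ball-ended lever of the drum switch from the first notch into the notch that the flat arrow tab points at. Let go of both and do not disturb the other things on the bench.

Things in the scene. Friction and masses are not known exactly. Their poses are not given: they have to be found in the camera images.
- controller: Speed controller: grey steel wedge-shaped case 230 mm wide (y), 200 mm deep, 160 mm high at the back. Its panel, 220 mm long up the slope, slopes 35 degrees from level and rises away from the robot (towards the case's +x); the knob sits in the panel's middle, 98 mm above the bench, with a scale of ticks round it. Origin: centre of the underside.
- dial_axis (a point): On the knob's axis at the height to grip, 36 mm above the panel; fixed to the panel. z points out of the panel along the knob's axis (35 degrees from vertical), x straight up the slope, y level. The black knob: a flat skirt (72 mm across, top 10 mm above the panel) and on it a grip bar 70 mm long, 24 mm wide, from 10 to 54 mm above the panel.
- dial_knob (a joint): Knob angle (rad) about its axis, growing clockwise as seen looking at the panel; at 0 the bar and its pointer (narrow black nose at one end of the bar, reaching 58 mm from the axis; the bright strip on top of the bar marks that half) point straight up the slope. Limits -2.4 to 2.4; it stays where it is left (friction 0.08 N m). Starts anticlockwise of the setting tab.
- setting_tab (a joint): Angle (rad) of the dark steel setting tab, measured like dial_knob: the pointer is lined up when both joints read the same. The tab is a flat steel arrowhead 37 mm long, 16 mm wide, 12 mm high over its screw, on the rim of the scale 64 to 101 mm from the knob's axis, point inward. A stiff slide, to stay where it is.
- pointer_tip (a point): Point that turns with the knob, 60 mm from its axis in the direction of the pointer, 6 mm above the panel.
- tab_tip (a point): Point that belongs to the setting tab, 60 mm from the knob's axis just inside the tab's point, 6 mm above the panel.
- drum_switch: Drum switch: grey box 150 mm along its x, 100 mm along y, 60 mm high. An upright steel quadrant plate, 78 mm radius about the pivot, 8 mm thick, stands 26 to 34 mm from the lever on its +y side; its rim has four notches 0.45 rad apart. Origin: centre of the underside; the lever swings along x, its hinge axis is y.
- lever_pivot (a point): Pivot of the lever, on its hinge axis, 70 mm above the bench over the middle of the box.
- lever_ball (a point): Centre of the black ball (36 mm diameter) at the end of the steel lever (12 mm thick), 130 mm from the pivot.
- switch_lever (a joint): Lever angle (rad): 0 in the first notch, where the lever leans 0.675 rad from upright towards the switch's -x; grows as it swings over towards +x. Notches at 0, 0.45, 0.90 and 1.35 with a sprung detent that draws the lever into the nearest one (up to about 3 N at the ball). Starts in the first notch.
- notch_arrow: Flat aluminium arrow, 56 mm long, 18 mm wide, 5 mm thick, lying level 126 mm above the bench beside the quadrant plate. Its origin is its point, at the plate (35 mm along the switch's +y); it extends along +y. It is at the second notch (17 mm to the switch's -x; lever 0.45) or the third (17 mm to +x; lever 0.90); the other one has a plain round 16 mm cap.
- mug: White ceramic mug, 82 mm across, 95 mm high, handle at its +y, standing upright. Origin: centre of its underside. Not to be disturbed.
- clamp_a: Aluminium corner clamp lying flat, about 135 x 110 x 30 mm. Origin: underside, middle. Not to be disturbed.
- clamp_b: The other aluminium corner clamp, same size. Not to be disturbed.
- square: Stainless combination square lying flat, blade 300 x 25 mm along its x, head 110 mm, 22 mm high (brass screw 32 mm). Origin: underside, middle of the blade. Not to be disturbed.
- offcut: Pine offcut 180 x 70 x 38 mm, long side along its x. Origin: centre of its underside. Not to be disturbed.
- glue: Wood-glue bottle, 64 mm across, 170 mm high, upright. Origin: centre of its underside. Not to be disturbed.
- screwdriver: Screwdriver, 200 mm long, lying along its x. Not to be disturbed.

How it is judged (in metres and radians):
On the way, in this order (a step that is already met when the one before it is completed fails the run):
1. the knob's pointer is lined up with the setting tab while the lever is still in its first notch (distance between pointer_tip and tab_tip below 0.006 m and value of joint switch_lever below 0.2 rad), for 0.3 s.
2. the lever is in the notch that the arrow points at, the knob still lined up (distance between pointer_tip and tab_tip below 0.006 m and ((x of notch_arrow in the frame of drum_switch below 0 m and value of joint switch_lever between 0.33 and 0.57 rad) or (x of notch_arrow in the frame of drum_switch above 0 m and value of joint switch_lever between 0.78 and 1.02 rad))), for 0.3 s.
At the end, for the whole second after the job is handed in: The knob's pointer is within 6 mm (about 6 degrees) of the setting tab at 60 mm from the axis, the lever rests within 0.12 rad of the notch that the arrow points at, and both are released and still (all of step 2 and velocity of joint switch_lever between -0.05 and 0.05 rad/s and velocity of joint dial_knob between -0.05 and 0.05 rad/s); the robot touches nothing.
It fails at once if the setting tab is shifted by more than 4 mm (distance of tab_tip from where it was at the start of the episode above 0.004 m).
It fails at once if one of the loose things on the bench is moved by more than 20 mm (distance of any of mug, clamp_a, clamp_b, square, offcut, glue, screwdriver from where it was at the start of the episode above 0.02 m).
It also fails if it takes over 58 s, if anything falls off the work surface, if the arm or the gripper's body presses on something with over 40 N, if the wrist force passes 120 N, or if a joint passes its speed limit or range.

ROBOT

A 7-joint arm with a two-finger parallel gripper is mounted at the origin on the work surface. World frame = base frame: x ahead of the robot, y to its left, z up, the work surface at z = 0. Lengths are in m, angles in degrees, forces in N, time in s.
With the tool pointing down it reaches from about 0.4 to 0.875 m from the base axis. Payload 4.4 kg.
Tool frame: the origin (TCP) lies where the fingers leave the gripper's body, on its centre line; the fingertips stand 73 mm ahead of it and the grasp point (between the pads) lies 54 mm ahead of it (r.pinch_z is the distance from the TCP to the grasp point, in m); x points along the fingers, z is the direction in which the jaws open and shut, and the axes are right-handed (so a half turn about x gives the same grasp; the last joint's range is limited). The gripper opens to 85 mm and grips with 20 to 120 N. Pads are 22 mm wide; open, the fingers measure 114 mm over their backs; the gripper's body (76 mm by 85 mm) begins 54 mm behind the grasp point. The pads swing forward as they close: fully open they stand 13 mm farther back than shut.
Start: joints at [-80.833, 36.005, 2.206, 86.941, -1.547, 57.084, -1.146], TCP at [0.146, 0.634, 0.304] pointing down, gripper open.
Joint ranges: [-175.42, 175.42], [-21.48, 121.26], [-71.46, 75.88], [10.55, 141.38], [-63.04, 243.04], [13.31, 113.54], [-168.57, 168.57]. Speed limits (degrees/s): [147.25, 147.25, 180, 180, 180, 180, 180].

INTERFACE

Orientations are given as a 3x3 rotation matrix whose columns are the frame's x, y, z axes.
In Python, from bench import monitor, optics, workorder, r gives the robot as it stands.
- The arm moves only by the tool send_rows, never from a script. Its argument "deltas" is a list that holds one entry, the list of rows, each a list of 5 numbers: the shift along the tool's x, y, z in units of 40 mm (1.0 is 40 mm), then the turn about the tool's x in units of 6 degrees (1.0 is 6 degrees), then the finger opening in mm, from 0 to 85.4. A call has exactly 8 rows; each row shifts and turns the commanded pose from where the row before left it, along the tool's axes as they then stand; what a row does not reach is not made up. A row lasts 1/12 s, in which the tool goes at most 41.7 mm and 7.16 degrees, less where a joint would pass 70% of its speed; a pose out of reach is approached as far as the arm can. A call is refused whole if a number of a shift passes 1 or a number of a turn 1, either way. A call with a gripper value outside its range is refused whole. The fingers move at their own pace and stop on an object; the grip force is fixed at half the most. Time passes only in rows, so rows that do not move let the fingers close, or fill a call up. It gives the time, the measured TCP pose, the force and the opening at its end, in the units of the state.
- monitor.state(): the state, without advancing time (a new reading comes with each control period).
- optics.grab_frame(name): name is "scene" or "side" or "wrist"; returns the picture (420x560x3 uint8, red, green, blue); there is no depth.
- optics.camera_info(name): a dict with "K" (3x3 intrinsics, pixels), "rvec" (rotation vector, rad) and "tvec" (3), from world to camera coordinates, as OpenCV has them. Camera axes: x right, y down, z forward; pixel columns grow to the right and rows downward; lengths in m; the calibration is good to about 2 mm. A picture is of the moment at which its call begins: read the wrist's pose just before it. camera_info takes no time and is no camera call; for the wrist camera it gives the pose at the moment of the call.
- workorder.close_job(): hands the job in, once; it reports no verdict.
The state is a dict: "time_s": time; "qpos": joint angles; "dq": joint speeds; "joint_torque": joint torques, N m; "tool_pos": TCP position; "eef_rot": TCP orientation; "force": force on the tool from outside, world axes, zero at the start; "wrist_torque": the same for the moment, N m; "width": opening from 0.0 (shut) to 1.0 (fully open).
Only numpy, scipy, OpenCV 4.12 (cv2) and the standard library are available. Lean on these libraries where they do the work, as an engineer would, in place of code of your own. Each camera call takes 0.05 s, during which the arm holds its last target.

## Working session

There is one attempt and no reset: what is moved stays moved. The work goes in short steps, Python scripts to look and compute and a tool call to move; the robot and the scene stay as the last step left them, time stands still between calls to the robot, and variables do not carry over. Pictures are saved under pics/ and viewed, and the job is handed in when it is done.

Besides the shell and the picture viewer there is one more tool, called by a JSON object that holds its "method" and its "body". send_rows: Moves the arm, as the interface text tells. Its arguments: {"type":"object","properties":{"deltas":{"type":"array"}},"required":["deltas"]}

```bash
ls; mkdir -p pics
cat > h.py <<'E'
import numpy as np, cv2
from bench import monitor, optics, workorder, r
def cam(n):
    c=optics.camera_info(n); R=cv2.Rodrigues(np.array(c["rvec"],float))[0]; return np.array(c["K"],float),R,np.array(c["tvec"],float).ravel()
def proj(n,P,c=None):
    K,R,t=c or cam(n); p=(np.atleast_2d(P)@R.T+t)@K.T; return p[:,:2]/p[:,2:]
def ray(n,uv,c=None):
    K,R,t=c or cam(n); d=R.T@np.linalg.inv(K)@np.array([uv[0],uv[1],1.]); return -R.T@t,d/np.linalg.norm(d)
def onz(n,uv,z,c=None):
    o,d=ray(n,uv,c); return o+d*(z-o[2])/d[2]
def save(n,f,crop=None,s=1):
    im=optics.grab_frame(n)
    cv2.imwrite(f"pics/{f}_raw.png",im[:,:,::-1])
    if crop: im=im[crop[1]:crop[3],crop[0]:crop[2]]
    im=cv2.resize(im,None,fx=s,fy=s,interpolation=cv2.INTER_CUBIC)
    cv2.imwrite(f"pics/{f}.png",im[:,:,::-1]); return im
E
python3 - <<'E'
from h import *
print(monitor.state())
for n in("scene","side","wrist"):
    save(n,n+"0"); K,R,t=cam(n); print(n,K.tolist(),(-R.T@t).round(3),R.round(3).tolist())
print(r.pinch_z)
E
```

```text
pics
{'time_s': 0.0, 'qpos': array([-80.83155989,  36.05809551,   2.20265384,  86.99765641,
        -1.54886112,  57.08284757,  -1.14603456]), 'dq': array([-0.0210445 , -0.03613171,  0.07523497, -0.0016045 , -0.00498835,
       -0.00350378, -0.00383373]), 'joint_torque': array([-3.84975028e-04, -5.63396645e+01,  1.22633748e+00, -1.93450034e+01,
        1.10313058e-02,  1.02637513e-02, -9.82934267e-06]), 'tool_pos': array([0.1453912 , 0.63302169, 0.302989  ]), 'eef_rot': array([[-4.27288751e-04, -9.74606067e-01,  2.23925950e-01],
       [-1.85270931e-03,  2.23926358e-01,  9.74604306e-01],
       [-9.99998192e-01,  1.56776430e-06, -1.90134295e-03]]), 'force': array([-0.0760346 , -0.38253534,  0.47602178]), 'wrist_torque': array([-0.03537226, -0.02424315,  0.04841806]), 'width': 0.9972586912238995}
scene [[381.8669750112409, 0.0, 273.59272218910047], [0.0, 381.8669750112409, 213.02910012962366], [0.0, 0.0, 1.0]] [1.098 0.015 0.888] [[0.01, 1.0, 0.006], [0.786, -0.004, -0.618], [-0.618, 0.011, -0.786]]
side [[378.95808963178405, 0.0, 284.42198743850815], [0.0, 378.95808963178405, 207.9252922858709], [0.0, 0.0, 1.0]] [-0.075 -0.515  0.931] [[0.641, -0.767, -0.018], [-0.564, -0.455, -0.689], [0.52, 0.452, -0.724]]
wrist [[362.83567792362436, 0.0, 280.1446658658061], [0.0, 362.83567792362436, 200.84843390144601], [0.0, 0.0, 1.0]] [0.071 0.651 0.372] [[0.224, 0.975, 0.0], [0.929, -0.213, 0.302], [0.294, -0.067, -0.953]]
0.0539
```

View pics/scene0.png

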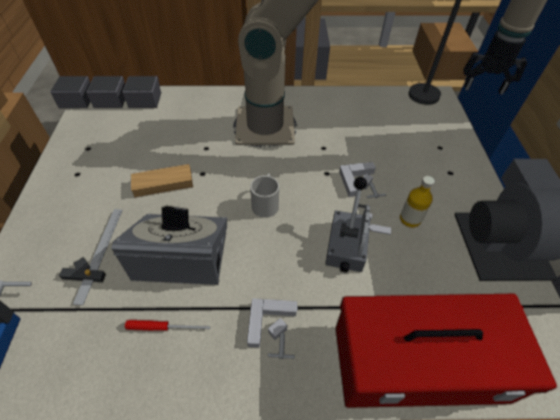

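View pics/side0.png

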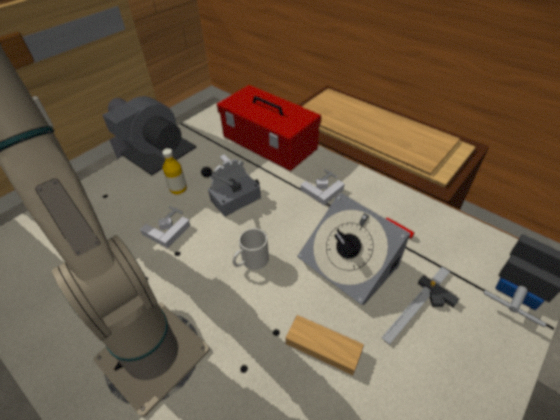

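View pics/wrist0.png

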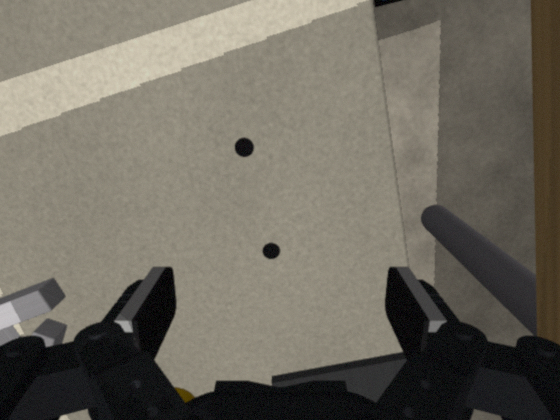

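Run:
```python
from h import *
im=cv2.imread("pics/side0_raw.png")
cv2.imwrite("pics/a.png",cv2.resize(im[185:310,290:420],None,fx=5,fy=5,interpolation=cv2.INTER_CUBIC)[:600])
cv2.imwrite("pics/b.png",cv2.resize(im[145:225,190:275],None,fx=7,fy=7,interpolation=cv2.INTER_CUBIC))
im=cv2.imread("pics/scene0_raw.png")
cv2.imwrite("pics/c.png",cv2.resize(im[195:290,105:240],None,fx=5,fy=5,interpolation=cv2.INTER_CUBIC))
cv2.imwrite("pics/d.png",cv2.resize(im[155:285,310:410],None,fx=4.5,fy=4.5,interpolation=cv2.INTER_CUBIC))
```

```text
(no output)
```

View pics/a.png

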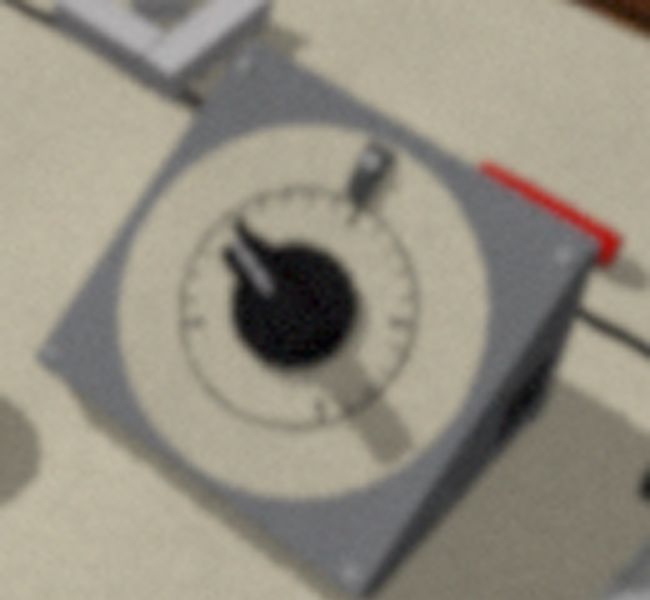

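View pics/b.png

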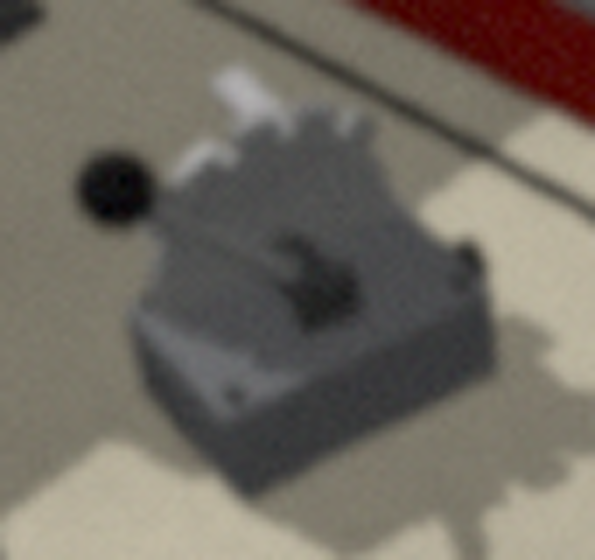

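View pics/c.png

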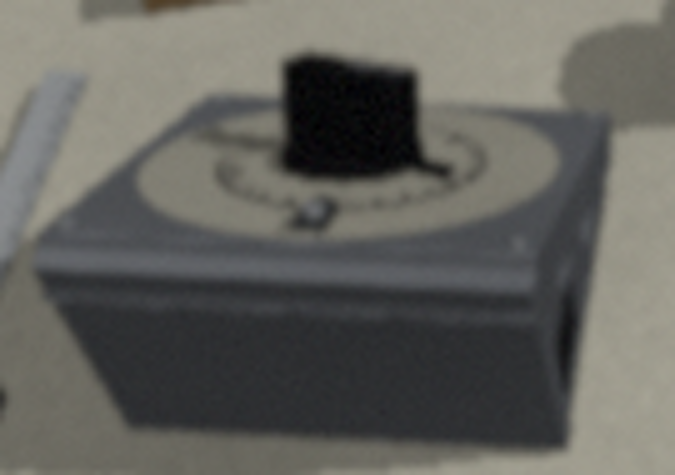

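View pics/d.png

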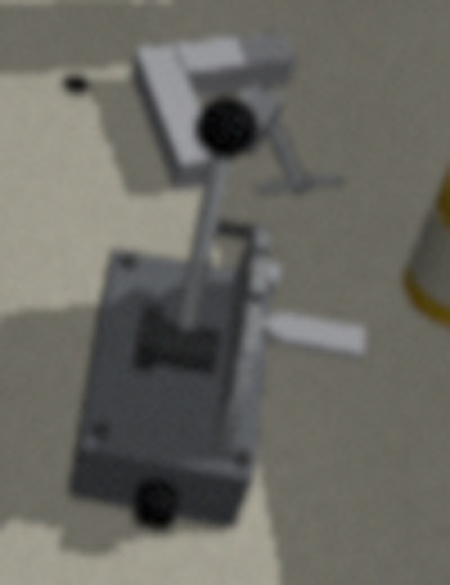

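```bash
cat > fit.py <<'E'
from h import *
from scipy.optimize import least_squares
a=np.radians(35)
def frame(yaw):
    c,s=np.cos(yaw),np.sin(yaw)
    ux=np.array([c*np.cos(a),s*np.cos(a),np.sin(a)]); uz=np.array([-c*np.sin(a),-s*np.sin(a),np.cos(a)])
    return np.c_[ux,np.cross(uz,ux),uz]
obs=[("side",(339,197.6),(1,1)),("side",(403,236),(1,-1)),("side",(360.4,299.6),(-1,-1)),("side",(300.4,256.4),(-1,1)),
("scene",(118.6,240),(1,-1)),("scene",(208.6,243.6),(1,1))]
C={n:cam(n) for n in("side","scene")}
def pan(n,uv,ctr,F,h):
    o,d=ray(n,uv,C[n]); k=F[:,2]@(ctr+F[:,2]*h-o)/(F[:,2]@d); return F.T@(o+k*d-ctr)
def res(p):
    ctr=np.array([p[0],p[1],.098]);F=frame(p[2])
    return np.concatenate([proj(n,ctr+F@np.array([s[0]*p[3],s[1]*p[4],0]),C[n])[0]-uv for n,uv,s in obs])
def fitp():
    s=least_squares(res,[.6,-.25,0,.1,.1]); return s.x,s.fun
if __name__=="__main__":
    p,f=fitp(); print(p.round(4),np.degrees(p[2]),f.round(1))
    ctr=np.array([p[0],p[1],.098]);F=frame(p[2])
    for nm,n,uv,h in [("nose","side",(337.5,229.5),.006),("tabtip","side",(361,228),.006),("tabscrew","side",(365,217),.012),
       ("nosescene","scene",(194.5,229.5),.006),("tabsc","scene",(168,237),.012),("stripouter","side",(336,232),.054),("stripinner","side",(344,243.5),.054)]:
        q=pan(n,uv,ctr,F,h); print(nm,q.round(4),"ang",np.arctan2(-q[1],q[0]).round(3),np.hypot(q[0],q[1]).round(3))
    # drum
    for nm,n,uv,z in [("arrow pt","scene",(310+270/4.5,155+325/4.5),.128),("arrow end","scene",(310+365/4.5,155+340/4.5),.128),
      ("cap","scene",(310+265/4.5,155+272/4.5),.126),("ball","scene",(310+227/4.5,155+127/4.5),.171),
      ("ballside","side",(190+115/7,145+190/7),.171),("arrow ptside","side",(190+280/7,145+118/7),.128),("arrowendside","side",(190+225/7,145+78/7),.128),
      ("box-x-y","scene",(310+120/4.5,155+250/4.5),.06),("box+x-y","scene",(310+75/4.5,155+452/4.5),.06),("box+x+y","scene",(310+250/4.5,155+470/4.5),.06)]:
        print(nm,onz(n,uv,z,C[n]).round(4))
E
python3 fit.py
```

```text
[ 0.5232 -0.226  -0.0505  0.1006  0.1047] -2.8927604859909697 [-0.7  0.1 -0.8 -0.8 -0.2 -0.3 -0.2 -0.4 -1.3 -0.1 -0.7 -0.3]
nose [0.0219 0.0516 0.006 ] ang -1.17 0.056
tabtip [ 0.0599 -0.0029  0.006 ] ang 0.048 0.06
tabscrew [0.0909 0.0028 0.012 ] ang -0.03 0.091
nosescene [0.0272 0.0573 0.006 ] ang -1.127 0.063
tabsc [0.1011 0.0134 0.012 ] ang -0.132 0.102
stripouter [0.013  0.0337 0.054 ] ang -1.201 0.036
stripinner [-0.001  -0.0023  0.054 ] ang 1.988 0.003
arrow pt [0.5473 0.2632 0.128 ]
arrow end [0.5577 0.3133 0.128 ]
cap [0.5091 0.2672 0.126 ]
ball [0.44   0.2479 0.171 ]
ballside [0.4368 0.2426 0.171 ]
arrow ptside [0.5502 0.263  0.128 ]
arrowendside [0.5548 0.3055 0.128 ]
box-x-y [0.4404 0.2023 0.06  ]
box+x-y [0.5858 0.1605 0.06  ]
box+x+y [0.5982 0.2575 0.06  ]
```

{"method": "send_rows", "body": {"deltas": [[[-0.06, -0.67, -0.32, 0, 85], [-0.06, -0.67, -0.32, 0, 85], [-0.06, -0.67, -0.32, 0, 85], [-0.06, -0.67, -0.32, 0, 85], [-0.06, -0.67, -0.32, 0, 85], [-0.06, -0.67, -0.32, 0, 85], [-0.06, -0.67, -0.32, 0, 85], [-0.06, -0.67, -0.32, 0, 85]]]}}

```text
time_s: 0.82
tool_pos: [0.3324, 0.4845, 0.323]
eef_rot: [[-0.0, -0.975, 0.224], [-0.0, 0.224, 0.975], [-1.0, 0.0, -0.0]]
force: [0.1, -0.0, -0.7]
width: 0.992
```

{"method": "send_rows", "body": {"deltas": [[[-0.06, -0.67, -0.32, 0, 85], [-0.06, -0.67, -0.32, 0, 85], [-0.06, -0.67, -0.32, 0, 85], [-0.06, -0.67, -0.32, 0, 85], [0, -0.22, -0.77, 0, 85], [0, -0.22, -0.77, 0, 85], [0, -0.22, -0.77, 0, 85], [0, -0.22, -0.77, 0, 85]]]}}

```text
time_s: 1.48
tool_pos: [0.4311, 0.2822, 0.3324]
eef_rot: [[-0.0, -0.975, 0.224], [-0.0, 0.224, 0.975], [-1.0, 0.0, -0.0]]
force: [0.4, -0.8, -0.4]
width: 0.996
```

{"method": "send_rows", "body": {"deltas": [[[0, -0.22, -0.77, 0, 85], [0, -0.22, -0.77, 0, 85], [0, -0.22, -0.77, 0, 85], [0, -0.22, -0.77, 0, 85], [0, -0.22, -0.77, 0, 85], [0, -0.22, -0.77, 0, 85], [0, -0.22, -0.77, 0, 85], [0, -0.22, -0.77, 0, 85]]]}}

```text
time_s: 2.15
tool_pos: [0.4444, 0.0264, 0.3327]
eef_rot: [[-0.0, -0.975, 0.224], [0.0, 0.224, 0.975], [-1.0, 0.0, 0.0]]
force: [0.2, -0.0, -0.2]
width: 0.993
```

{"method": "send_rows", "body": {"deltas": [[[0, -0.22, -0.77, 0, 85], [0, -0.22, -0.77, 0, 85], [0, -0.22, -0.77, 0, 85], [0, -0.22, -0.77, 0, 85], [0, -0.22, -0.77, 0, 85], [0, -0.22, -0.77, 0, 85], [0, -0.22, -0.77, 0, 85], [0, -0.22, -0.77, 0, 85]]]}}

```text
time_s: 2.82
tool_pos: [0.4579, -0.2295, 0.3326]
eef_rot: [[-0.0, -0.975, 0.224], [0.0, 0.224, 0.975], [-1.0, 0.0, 0.0]]
force: [-0.1, 0.7, -0.4]
width: 0.993
```

```bash
cat fit.py >/dev/null
python3 - <<'E'
from h import *
s=monitor.state();print(s['time_s'],s['tool_pos'],s['eef_rot'].round(3).tolist(),s['qpos'].round(1),s['width'])
save("wrist","w1"); np.save("w1cam.npy",np.array(cam("wrist"),dtype=object),allow_pickle=True)
E
```

```text
2.8167 [ 0.45785167 -0.22945937  0.33256399] [[-0.0, -0.975, 0.224], [0.0, 0.224, 0.975], [-1.0, 0.0, 0.0]] [ 15.5  23.   11.2 106.8  -5.6  50.7 106.5] 0.9927503430514469Traceback (most recent call last):
  File "<stdin>", line 3, in <module>
ValueError: could not broadcast input array from shape (3,3) into shape (3,)
```

View pics/w1.png

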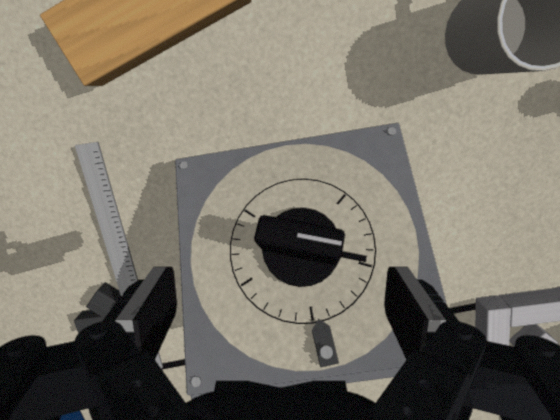

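Run:
```python
import cv2
im=cv2.imread("pics/w1_raw.png")
cv2.imwrite("pics/w1c.png",cv2.resize(im[225:375,240:390],None,fx=4,fy=4,interpolation=cv2.INTER_CUBIC))
```

```text
(no output)
```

View pics/w1c.png

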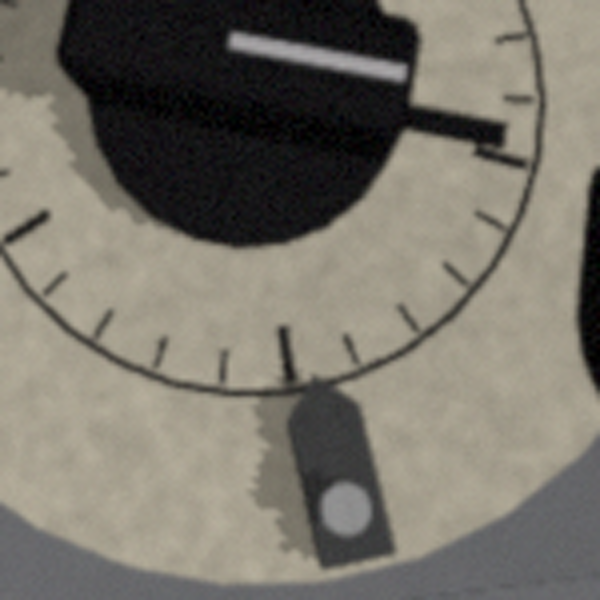

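Run:
```python
from fit import *
import fit
fit.C["wrist"]=cam("wrist")
fit.obs[:]=[o for o in obs]+[("wrist",(184,164),(-1,-1)),("wrist",(392,131),(-1,1)),("wrist",(196,382),(1,-1))]
p,f=fitp(); print(p.round(4),np.degrees(p[2]),f.round(1)); np.save("p.npy",p)
ctr=np.array([p[0],p[1],.098]);F=frame(p[2])
for nm,uv,h in [("tabtip",(318.75,320),.006),("tabscrew",(326.25,352),.012),("nose",(365.75,258.25),.006),("strip in",(297,235),.054),("strip out",(341.3,243.3),.054),("tick0 out",(312,319.5),0),("tick0 in",(310.8,306.5),0),("tick90 out",(240+525/4,225+163/4),0)]:
    q=pan("wrist",uv,ctr,F,h); print(nm,q.round(4),"ang",np.arctan2(-q[1],q[0]).round(3),np.hypot(q[0],q[1]).round(3))
```

```text
[ 0.5238 -0.2315 -0.0618  0.1002  0.1057] -3.543666254702241 [ 1.1  0.7  1.6  0.9  1.6  0.9  1.3 -0.3 -4.3 -0.4 -3.1  0.3  0.6  0.9
  1.7 -2.1  2.3 -1.2]
tabtip [0.0656 0.0032 0.006 ] ang -0.049 0.066
tabscrew [0.0905 0.0051 0.012 ] ang -0.056 0.091
nose [0.0205 0.0524 0.006 ] ang -1.197 0.056
strip in [ 0.0007 -0.0026  0.054 ] ang 1.326 0.003
strip out [0.0123 0.0296 0.054 ] ang -1.177 0.032
tick0 out [ 0.0645 -0.0025  0.    ] ang 0.038 0.065
tick0 in [ 0.0538 -0.0017  0.    ] ang 0.032 0.054
tick90 out [0.027  0.0566 0.    ] ang -1.125 0.063
```

{"method": "send_rows", "body": {"deltas": [[[0, 0, 0, -0.89, 0], [0, 0, 0, -0.89, 0], [0, 0, 0, -0.89, 0], [0.4, -0.03, 0.16, 0, 0], [0.4, -0.03, 0.16, 0, 0], [0.4, -0.03, 0.16, 0, 0], [0.4, -0.03, 0.16, 0, 0], [0.4, -0.03, 0.16, 0, 0]]]}}

```text
time_s: 3.53
tool_pos: [0.4623, -0.1951, 0.2519]
eef_rot: [[-0.0, -0.999, -0.054], [0.0, -0.054, 0.999], [-1.0, 0.0, 0.0]]
force: [0.1, -0.2, 0.4]
width: 0.003
```

Run:
```python
from h import *
s=monitor.state();print(s['time_s'],s['tool_pos'],s['eef_rot'].round(3).tolist(),s['qpos'].round(1),s['width'])
save("wrist","w2")
```

```text
3.5333 [ 0.46232508 -0.19514425  0.25193408] [[-0.0, -0.999, -0.054], [0.0, -0.054, 0.999], [-1.0, 0.0, 0.0]] [ 15.6  28.3   5.8 113.6  -4.5  38.3 117.3] 0.0034606306535927053
```

View pics/w2.png

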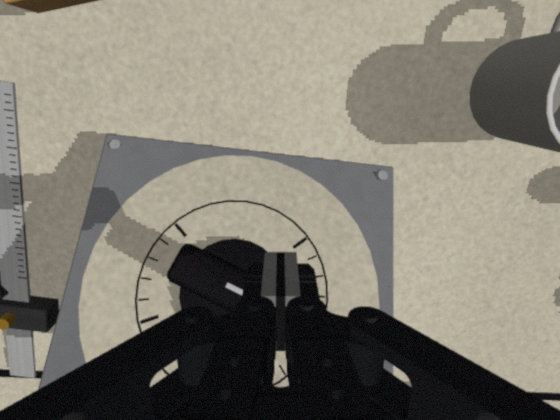

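{"method": "send_rows", "body": {"deltas": [[[0.32, 0, 0, 0, 0], [0.32, 0, 0, 0, 0], [0.32, 0, 0, 0, 0], [0.32, 0, 0, 0, 0], [0, -0.15, 0, 0, 0], [0, -0.15, 0, 0, 0], [0, -0.15, 0, 0, 0], [0, -0.15, 0, 0, 0]]]}}

```text
time_s: 4.25
tool_pos: [0.4841, -0.1943, 0.202]
eef_rot: [[-0.007, -0.999, -0.053], [0.001, -0.053, 0.999], [-1.0, 0.007, 0.002]]
force: [-13.6, 1.6, 9.8]
width: 0.003
```

{"method": "send_rows", "body": {"deltas": [[[0, -0.1, 0, 0, 0], [0, -0.1, 0, 0, 0], [0, -0.1, 0, 0, 0], [0, -0.1, 0, 0, 0], [0, -0.1, 0, 0, 0], [0, 0, 0, 0, 0], [0, 0, 0, 0, 0], [0, 0, 0, 0, 0]]]}}

```text
time_s: 4.92
tool_pos: [0.5065, -0.1926, 0.202]
eef_rot: [[-0.0, -0.999, -0.054], [0.001, -0.054, 0.999], [-1.0, -0.0, 0.001]]
force: [-1.7, 2.9, 2.2]
width: -0.002
```

Run:
```python
from h import *
s=monitor.state();print(s['time_s'],s['tool_pos'],s['force'])
a=save("wrist","w3"); b=save("side","s3",(290,185,420,310),3.36)
cv2.imwrite("pics/w3s.png",np.hstack([a[:,:380],cv2.resize(b,(420,420))])[:,:,::-1])
```

```text
4.9167 [ 0.506545   -0.19260954  0.20201582] [-1.74813017  2.8607443   2.17308823]
```

View pics/w3s.png

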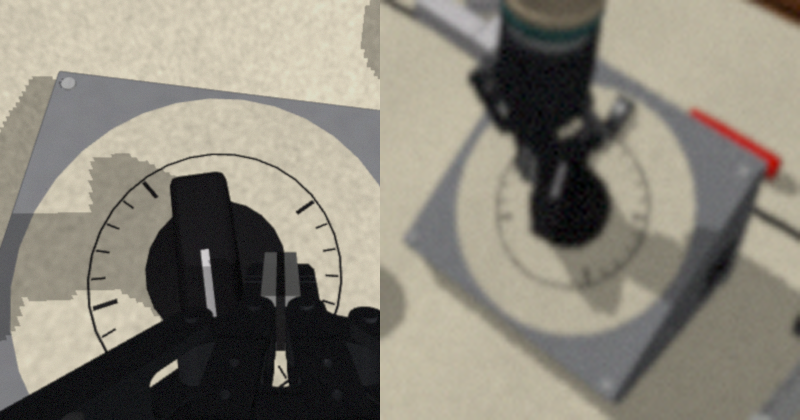

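Run:
```python
from fit import *
import fit
fit.C["wrist"]=cam("wrist");p=np.load("p.npy")
ctr=np.array([p[0],p[1],.098]);F=frame(p[2])
Q=[pan("wrist",uv,ctr,F,h) for uv,h in [((198,177),.054),((206,250),.054),((210,312),.054),((68,83),0),((303,207),0),((104,304),0),((150,189),0)]]
for q in Q: print(q.round(4),np.arctan2(-q[1],q[0]))
d=Q[2]-Q[0]; print(np.arctan2(-d[1],d[0])); d=Q[1]-Q[0]; print(np.arctan2(-d[1],d[0]))
```

```text
[-0.0302 -0.0002  0.054 ] 3.135932008907681
[-0.0005  0.0077  0.054 ] -1.6344514529521497
[0.0223 0.0128 0.054 ] -0.5203172517567145
[-0.1002 -0.0978  0.    ] 2.3684247654176502
[-0.0387  0.05    0.    ] -2.2290638766686133
[ 0.0239 -0.0469  0.    ] 1.1000862464428698
[-0.0393 -0.0364 -0.    ] 2.394821863757569
-0.2416833711708513
-0.2604725292435075
```

{"method": "send_rows", "body": {"deltas": [[[0, 0, 0.1, 0, 0], [-0.45, 0, 0, 0, 0], [-0.45, 0, 0, 0, 0], [-0.45, 0, 0, 0, 0], [0, 0.05, -0.22, 0, 70], [0, 0.05, -0.22, 0, 70], [0, 0.05, -0.22, 0, 70], [0, 0.05, -0.22, 0, 70]]]}}

```text
time_s: 5.68
tool_pos: [0.4995, -0.2263, 0.2547]
eef_rot: [[-0.001, -0.999, -0.053], [-0.0, -0.053, 0.999], [-1.0, 0.001, -0.0]]
force: [-0.8, -0.1, -0.7]
width: 0.564
```

Run:
```python
from h import *
s=monitor.state();print(s['time_s'],s['tool_pos'],s['force'],s['width'])
a=save("wrist","w4",(120,140,440,380),2.5)
```

```text
5.6833 [ 0.49947902 -0.22632317  0.25473157] [-0.78704136 -0.1126734  -0.66365771] 0.5640642628065284
```

View pics/w4.png

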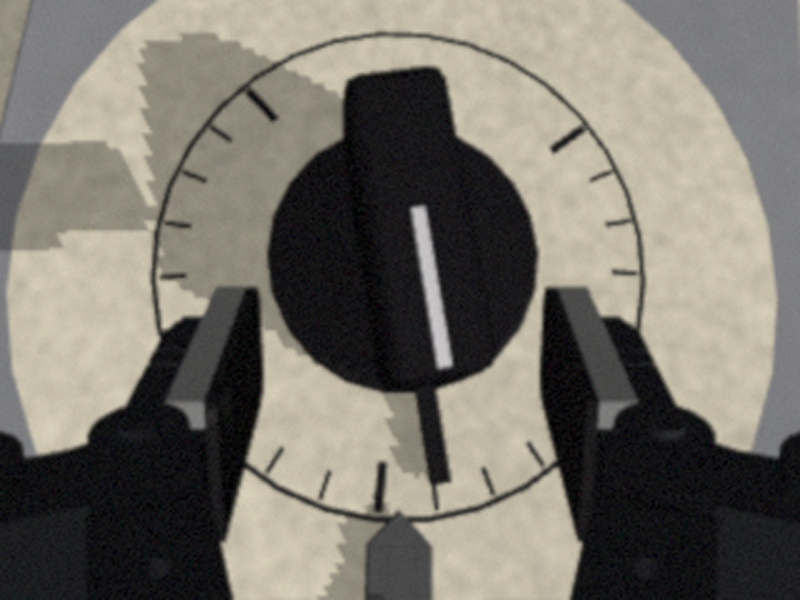

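{"method": "send_rows", "body": {"deltas": [[[0.4, 0, 0, 0, 70], [0.4, 0, 0, 0, 70], [0.4, 0, 0, 0, 70], [0.4, 0, 0, 0, 70], [0, 0, 0, 0, 45], [0, 0, 0, 0, 35], [0, 0, 0, 0, 30], [0, 0, 0, 0, 28]]]}}

```text
time_s: 6.4
tool_pos: [0.5006, -0.2232, 0.1923]
eef_rot: [[0.001, -0.999, -0.055], [0.002, -0.055, 0.998], [-1.0, -0.001, 0.002]]
force: [-0.8, 3.4, 0.9]
width: 0.329
```

{"method": "send_rows", "body": {"deltas": [[[0, 0, 0, 0, 26], [0, 0, 0, 0, 25], [0, 0, 0, 0, 24], [0, 0, 0, 0, 23], [0, 0, 0, 0, 22], [0, 0, 0, 0, 22], [0, 0, 0, 0, 22], [0, 0, 0, 0, 22]]]}}

```text
time_s: 7.07
tool_pos: [0.5009, -0.2235, 0.1929]
eef_rot: [[0.002, -0.999, -0.054], [0.001, -0.054, 0.999], [-1.0, -0.002, 0.001]]
force: [-0.0, 6.0, 5.9]
width: 0.279
```

Run:
```python
from h import *
s=monitor.state();print(s['time_s'],s['tool_pos'],s['force'],s['width'],s['wrist_torque'])
a=save("wrist","w5",(120,140,440,380),2.5)
```

```text
7.0667 [ 0.50087088 -0.22354109  0.19294104] [-0.04664351  5.9709692   5.8525517 ] 0.27897029528774336 [ 0.61658702  0.2280346  -0.43300483]
```

View pics/w5.png

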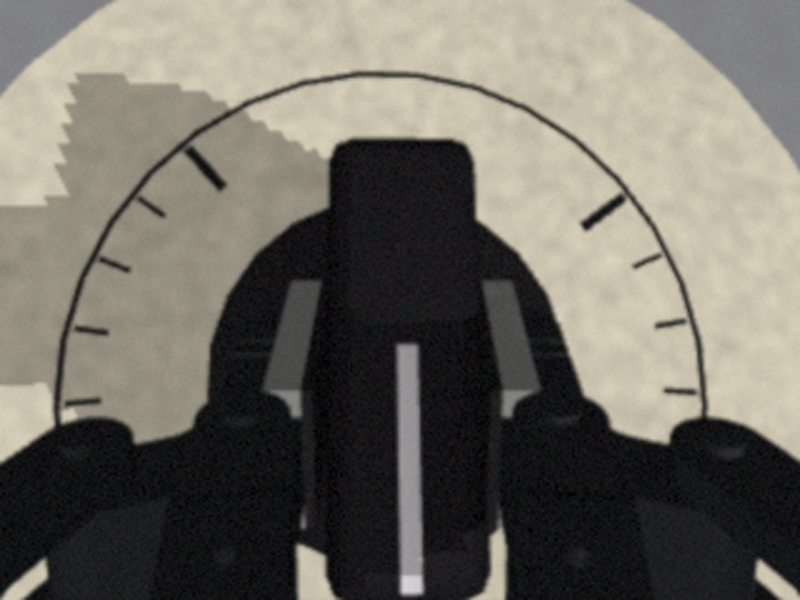

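{"method": "send_rows", "body": {"deltas": [[[0, 0, 0, 0, 40], [0, 0, 0, 0, 55], [0, 0, 0, 0, 70], [0, 0, 0, 0, 70], [-0.4, 0, 0, 0, 70], [-0.4, 0, 0, 0, 70], [-0.4, 0, 0, 0, 70], [-0.4, 0, 0, 0, 70]]]}}

```text
time_s: 7.78
tool_pos: [0.4998, -0.2253, 0.2561]
eef_rot: [[-0.001, -0.999, -0.053], [-0.0, -0.053, 0.999], [-1.0, 0.001, -0.0]]
force: [0.2, -0.1, -0.4]
width: 0.823
```

Run:
```python
from h import *
s=monitor.state();print(s['time_s'],s['tool_pos'],s['force'],s['width'],s['wrist_torque'])
a=save("wrist","w6",(190,260,350,380),5)
```

```text
7.7833 [ 0.49976709 -0.22532709  0.25605829] [ 0.23439749 -0.11618942 -0.42903495] 0.8231551245021421 [-0.00955016 -0.06415802  0.03737921]
```

View pics/w6.png

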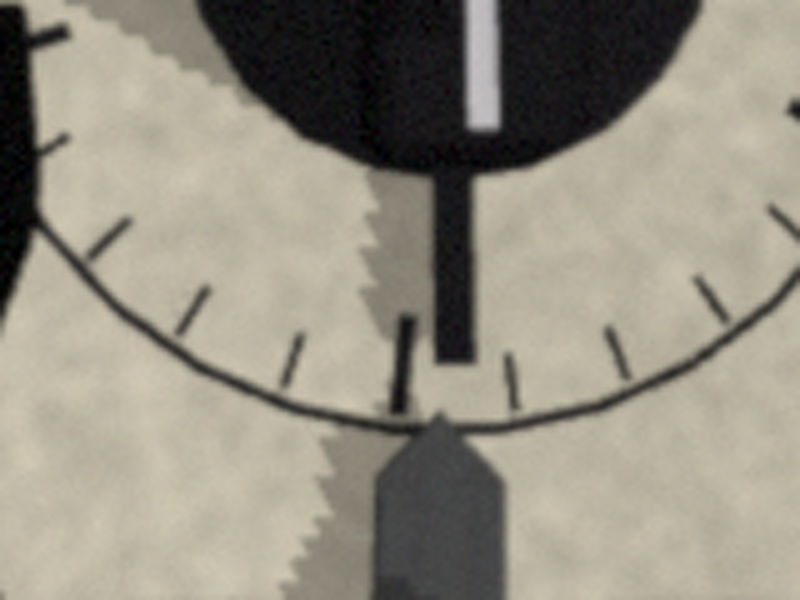

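{"method": "send_rows", "body": {"deltas": [[[-0.6, 0, 0, 0, 85], [-0.25, 0.06, 0.79, 0, 85], [-0.25, 0.06, 0.79, 0, 85], [-0.25, 0.06, 0.79, 0, 85], [0, 0.06, 0.79, 0, 85], [0, 0.06, 0.79, 0, 85], [0, 0.06, 0.79, 0, 85], [0, 0.06, 0.79, 0, 85]]]}}

```text
time_s: 8.5
tool_pos: [0.4709, -0.0039, 0.3094]
eef_rot: [[0.0, -0.999, -0.053], [-0.0, -0.053, 0.999], [-1.0, -0.0, -0.0]]
force: [0.3, 0.2, -0.6]
width: 0.995
```

{"method": "send_rows", "body": {"deltas": [[[0, 0.06, 0.79, 0, 85], [0, 0.06, 0.79, 0, 85], [0, 0.06, 0.79, 0, 85], [0, 0.06, 0.79, 0, 85], [0, 0.06, 0.79, 0, 85], [0, 0.06, 0.79, 0, 85], [0, 0.06, 0.79, 0, 85], [0, 0.06, 0.79, 0, 85]]]}}

```text
time_s: 9.17
tool_pos: [0.4383, 0.2477, 0.3093]
eef_rot: [[0.0, -0.999, -0.053], [-0.0, -0.053, 0.999], [-1.0, -0.0, -0.0]]
force: [1.2, 0.1, 0.0]
width: 0.995
```

{"method": "send_rows", "body": {"deltas": [[[0, 0, 0, -1, 85], [0, 0, 0, -1, 85], [0, 0, 0, -1, 85], [0, 0, 0, -1, 85], [0, 0, 0, -1, 85], [0, 0, 0, -1, 85], [0, 0, 0, -1, 85], [0, 0, 0, -1, 85]]]}}

```text
time_s: 9.83
tool_pos: [0.4388, 0.2461, 0.3091]
eef_rot: [[-0.0, -0.625, -0.781], [-0.0, -0.781, 0.625], [-1.0, 0.0, -0.0]]
force: [0.1, 0.8, 0.3]
width: 0.994
```

{"method": "send_rows", "body": {"deltas": [[[0, 0, 0, -1, 85], [0, 0, 0, -1, 85], [0, 0, 0, -1, 85], [0, 0, 0, -1, 85], [0, 0, 0, -0.1, 85], [0, 0, 0, 0, 85], [0, 0, 0, 0, 85], [0, 0, 0, 0, 85]]]}}

```text
time_s: 10.5
tool_pos: [0.4387, 0.2464, 0.3094]
eef_rot: [[-0.0, -0.249, -0.968], [-0.0, -0.968, 0.249], [-1.0, 0.0, -0.0]]
force: [-0.4, -0.4, 0.4]
width: 0.999
```

Run:
```python
from h import *
s=monitor.state();print(s['time_s'],s['tool_pos'],s['eef_rot'].round(3).tolist(),s['qpos'].round(1),s['width'])
K,R,t=cam("wrist"); print((-R.T@t).round(3))
a=save("wrist","w7"); save("side","s7"); save("side","s7c",(150,130,300,240),5)
```

```text
10.5 [0.43866891 0.24639199 0.30941282] [[-0.0, -0.249, -0.968], [-0.0, -0.968, 0.249], [-1.0, 0.0, -0.0]] [-21.   24.2 -16.1 109.3   8.9  47.7 123.8] 0.9994348515501182
[0.42  0.172 0.379]
```

View pics/w7.png

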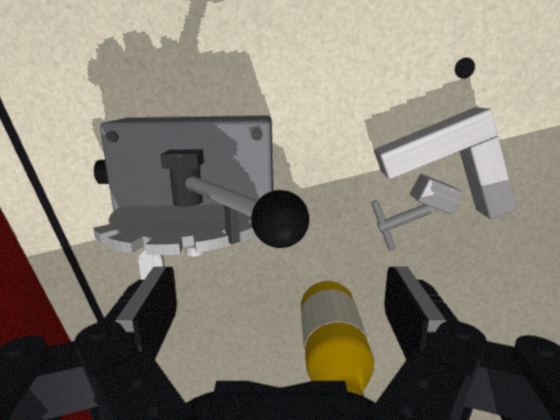

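View pics/s7.png

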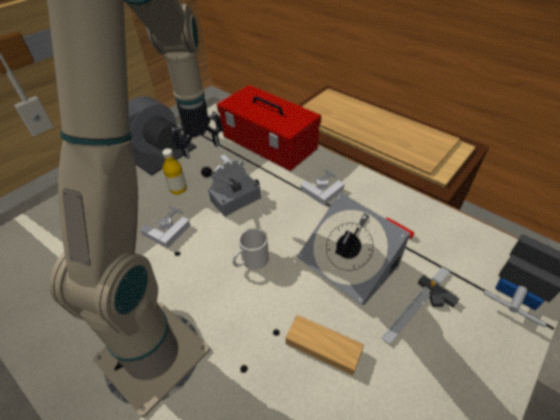

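Run:
```python
from h import *
b=onz("wrist",(280,219),.171);print(b, onz("wrist",(345,350),.16), proj("wrist",[[.4387,.2464,.171]]))
# box corners top
for uv in [(105,122),(270,118),(110,137),(257,133)]: print(onz("wrist",uv,.06).round(4))
s=monitor.state();print(s['eef_rot'].T@(b-s['tool_pos']))
```

```text
[0.43951389 0.24761029 0.171     ] [0.41990547 0.36187494 0.16      ] [[280.80178219 216.88523154]]
[0.5738 0.1641 0.06  ]
[0.4352 0.1961 0.06  ]
[0.5746 0.1772 0.06  ]
[0.4494 0.2057 0.06  ]
[ 0.13849286 -0.0012751  -0.00063793]
```

{"method": "send_rows", "body": {"deltas": [[[0.39, 0, 0, 0, 85], [0.39, 0, 0, 0, 85], [0.39, 0, 0, 0, 85], [0.39, 0, 0, 0, 85], [0.39, 0, 0, 0, 85], [0, 0, 0, 0, 55], [0, 0, 0, 0, 48], [0, 0, 0, 0, 48]]]}}

```text
time_s: 11.32
tool_pos: [0.439, 0.2468, 0.2322]
eef_rot: [[0.001, -0.247, -0.969], [0.001, -0.969, 0.247], [-1.0, -0.001, -0.001]]
force: [0.7, -0.1, -0.2]
width: 0.598
```

Run:
```python
from h import *
s=monitor.state();print(s['time_s'],s['tool_pos'],s['force'],s['width'])
a=save("wrist","w8"); 
a0=np.array([.4387,.2464]);u=np.array([.968,-.249]);th0=-.675
for q in np.arange(0,1.4,.15):
    print(q.round(2),(1000*.13*(np.sin(q+th0)-np.sin(th0))).round(1),(1000*.13*(np.cos(q+th0)-np.cos(th0))).round(1))
```

```text
11.3167 [0.43897639 0.24682788 0.23218415] [ 0.70943937 -0.13250762 -0.22935848] 0.5984935754705627
0.0 0.0 0.0
0.15 16.1 11.0
0.3 33.6 19.5
0.45 52.2 25.2
0.6 71.5 28.1
0.75 91.0 28.1
0.9 110.2 25.2
1.05 128.9 19.5
1.2 146.4 11.0
1.35 162.5 0.0
```

View pics/w8.png

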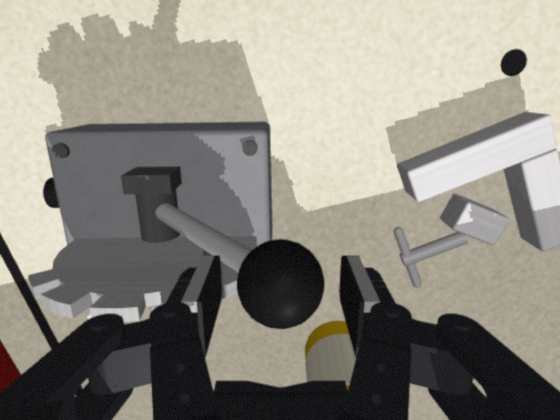

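{"method": "send_rows", "body": {"deltas": [[[-0.08, 0, 0, 0, 40], [0, 0, 0, 0, 40], [-0.14, 0, -0.2, 0, 40], [-0.14, 0, -0.2, 0, 40], [-0.1, 0, -0.22, 0, 40], [-0.1, 0, -0.22, 0, 40], [-0.07, 0, -0.23, 0, 40], [-0.07, 0, -0.23, 0, 40]]]}}

```text
time_s: 12.03
tool_pos: [0.4903, 0.2334, 0.2605]
eef_rot: [[0.002, -0.247, -0.969], [0.001, -0.969, 0.247], [-1.0, -0.001, -0.002]]
force: [1.3, -0.7, 0.7]
width: 0.468
```

{"method": "send_rows", "body": {"deltas": [[[-0.04, 0, -0.24, 0, 40], [-0.04, 0, -0.24, 0, 40], [0, 0, -0.24, 0, 40], [0, 0, -0.24, 0, 40], [0.03, 0, -0.24, 0, 40], [0.03, 0, -0.24, 0, 40], [0, 0, 0, 0, 40], [0, 0, 0, 0, 40]]]}}

```text
time_s: 12.7
tool_pos: [0.5456, 0.2186, 0.2598]
eef_rot: [[0.0, -0.249, -0.969], [-0.0, -0.969, 0.249], [-1.0, 0.0, -0.0]]
force: [-0.4, 0.3, -0.7]
width: 0.465
```

Run:
```python
from h import *
s=monitor.state();print(s['time_s'],s['tool_pos'],s['force'],s['width'])
a=save("wrist","w9")
```

```text
12.7 [0.54563417 0.21861497 0.25983622] [-0.38760412  0.2683092  -0.73917511] 0.46453931563137074
```

View pics/w9.png

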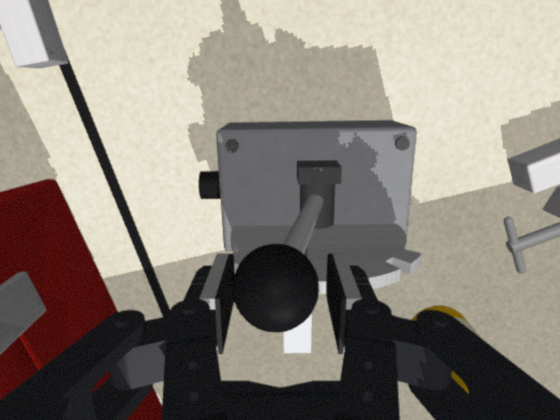

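{"method": "send_rows", "body": {"deltas": [[[0, 0, 0, 0, 60], [0, 0, 0, 0, 75], [0, 0, 0, 0, 85], [-0.4, 0, 0, 0, 85], [-0.5, 0, 0, 0, 85], [-0.6, 0, 0, 0, 85], [-0.6, 0, 0, 0, 85], [-0.5, 0, 0, 0, 85]]]}}

```text
time_s: 13.42
tool_pos: [0.5446, 0.2197, 0.3661]
eef_rot: [[0.001, -0.247, -0.969], [0.001, -0.969, 0.247], [-1.0, -0.001, -0.001]]
force: [0.4, 0.1, 0.0]
width: 0.994
```

Run:
```python
from h import *
s=monitor.state();print(s['time_s'],s['tool_pos'],s['force'],s['width'])
a=save("wrist","w10"); b=save("side","s10",(290,185,420,310),3.36)
cv2.imwrite("pics/m10.png",np.hstack([a[:,90:470],cv2.resize(b,(420,420))])[:,:,::-1])
save("scene","c10")
c=cam("wrist")
for q in (.45,.9,1.35):
    P=np.array([.5173,.2262,.07]); u=np.array([.968,-.249,0]); print(q,proj("wrist",P+.13*(u*np.sin(q-.675)+np.array([0,0,np.cos(q-.675)])),c))
```

```text
13.4167 [0.54463317 0.21972826 0.36611437] [0.36747508 0.10978864 0.01927375] 0.9937691080604997
0.45 [[365.08737087 200.0791338 ]]
0.9 [[280.93739365 199.81556637]]
1.35 [[211.86139162 189.47412634]]
```

View pics/m10.png

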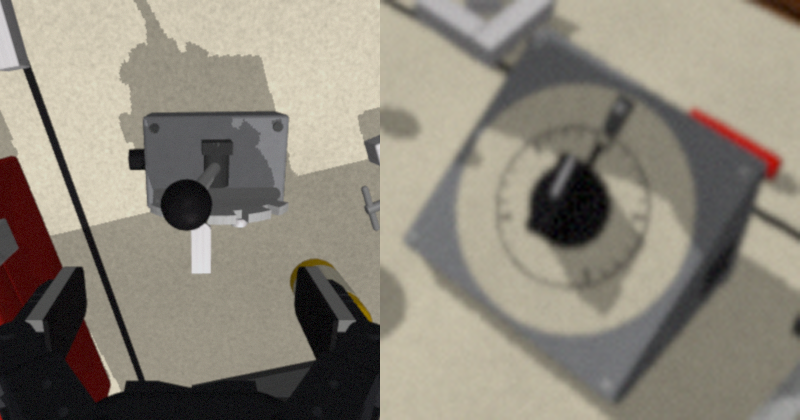

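View pics/c10.png

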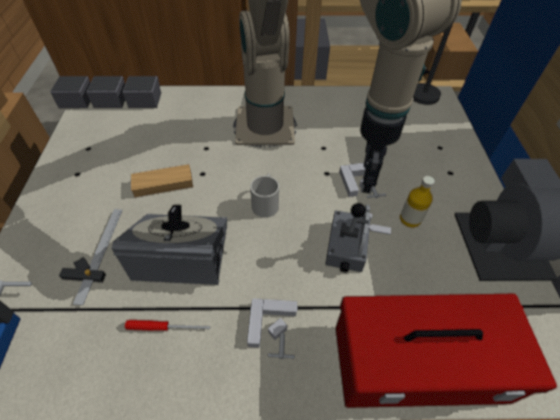

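```bash
python3 -c "
from h import *
print(workorder.close_job()); s=monitor.state(); print(s['time_s'],s['force'])"
```

```text
the job is handed in; nothing more can be done
None
the job is handed in; nothing more can be done
```

I turned the knob to the setting tab first, then threw the lever into the third notch (0.90 rad), which the flat arrow points at. The job is handed in at about 13.5 s; no verdict is reported.

- **Knob:** I pushed it round with shut fingers, then squared it by gripping the bar, and released it. In the wrist picture the pointer was about 2 mm off the tab's point at 60 mm radius; the limit is 6 mm. I left it there. A later side view still showed it on the tab, which looked unmoved.
- **Lever:** I carried the ball over between loosely closed jaws and released it. In the last wrist picture the ball was about 5 px from where 0.90 rad should put it, which is about 0.03 rad; the limit is 0.12 rad.
- **Bench:** In the final pictures the gripper is open and clear of everything, with the wrist force near zero, and the loose things look unmoved by eye. I did not measure them.
- **Disagreement:** My combined three-camera fit of the controller left up to about 4 px and put the knob's centre 5–7 mm off in y. Later wrist views and the first two-camera fit agreed with each other, so I used those and judged the knob by pointer against tab in the picture.
- **After hand-in:** The last script's state reading came back refused, so nothing was checked after the job closed.

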